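# Rotary check of a cavity filter with a pick-up probe

## Task

Take the orange pick-up probe from its wooden stand, and set the turntable turning with a gentle push (the red post is there for that) so that, let go, it coasts at one turn in 10 s or faster, either way round, but never faster than one turn in 4 s. While it coasts untouched, follow the brass socket of the filter with the upright probe for at least 4 s without a break, tip within 20 mm sideways of the socket and 5 to 45 mm above it, touching nothing. When the turntable has come to rest, finish with the probe still held over the socket like that, and everything else on the bench left as it was.

Things in the scene. Friction and masses are not known exactly. Their poses are not given: they have to be found in the camera images.
- probe: Loose pick-up probe, 90 g, straight and round, 150 mm long. Origin: centre of the tip's lower end; z runs up along it to the handle. A black shaft 12 mm in diameter (z 0 to 60 mm), then an orange handle 30 mm in diameter (z 60 to 150 mm; grip it about 115 mm from the tip). It starts upright in the stand.
- stand: Fixed wooden block 80 x 80 mm, 70 mm high, with an upright hole 19 mm wide in the middle of its top. Origin: centre of its underside, on the bench. The probe's shaft hangs in the hole (tip 10 mm above the bench), its handle rests on the block's top: lift it straight up by 65 mm or more. On the left or the right of the turntable.
- turntable: Hand-turned turntable: fixed square base, 200 mm; origin on the turning axis at bench height, z up. Round aluminium platter 320 mm in diameter, top face at height 50 mm. Bolted on it a filter box (in platter axes x -57 to 117, y -67 to 67 mm from the turning axis), top at height 95 mm, with tuning screws up to 105 mm and a steel socket (x 90, y -40) up to 107 mm.
- platter (a joint): Turning angle of the platter, rad, anticlockwise from above positive, no stops for many turns; at 0 its axes are those of turntable. 4 kg, moment of inertia about 0.04 kg m2 (hidden, may differ by 30 %). Low-friction bearing: drag about 0.0015 N m plus 0.003 N m per rad/s, so from 0.8 rad/s it coasts for some 9 to 15 s.
- port (a point): Centre of the upper face of the brass socket on the filter, 30 mm in diameter, standing 25 mm above the filter's top: at x 90, y 40 mm in platter axes (98 mm from the turning axis), 120 mm above the bench. Turns with the platter; z up.
- post (a point): Centre of the top of the red upright post that one pushes to turn the platter: 30 mm in diameter, at x -120, y 0 mm in platter axes, its top 125 mm above the bench, its red sleeve from 65 mm up. Turns with the platter. The platter around it is bare (about 48 mm from the post's axis to the filter's side).
- wrench: Loose spanner lying on the bench, 170 mm long; leave alone.
- driver: Loose screwdriver lying on the bench, 180 mm long; leave alone.
- jar: Loose jar of tuning screws, 64 mm in diameter, 75 mm high; leave alone.
- wedge: Loose upright wooden block 50 x 50 x 130 mm; leave alone.
- tray: Fixed blue tray of adapters, 100 x 130 mm, 30 mm high, on the side of the turntable where the stand is not. Origin: centre of its underside.
Not all that is in view belongs to the job. What is shaped like the probe but blue or pink is not meant.

How it is judged:
By the outcome, as a careful person would: the job done as asked, in the order asked, and still so for the second after the job is handed in, while the arm keeps its last pose, push and grip.
It also fails if it takes over 72 s, if anything falls off the work surface, if the arm or the gripper's body presses on something with over 40 N, if the wrist force passes 120 N, or if a joint passes its speed limit or range.

## Robot

A 6-joint arm with a two-finger parallel gripper is mounted at the origin on the work surface. World frame = base frame: x ahead of the robot, y to its left, z up, the work surface at z = 0. Lengths are in mm, angles in rad, forces in N, time in s.
With the tool pointing down it reaches from about 300 to 875 mm from the base axis. Payload 6.4 kg.
Tool frame: the origin (TCP) lies at the very end of the fingers, on their centre line; the grasp point (between the pads) lies 19 mm behind it; z points along the fingers, y is the line along which they close (so a half turn about z gives the same grasp; the last joint's range is limited). The gripper opens to 85 mm and grips with 20 to 120 N. Pads are 22 mm wide; open, the fingers measure 114 mm over their backs; the gripper's body (76 mm by 85 mm) begins 54 mm behind the grasp point. The pads swing forward as they close: fully open they stand 13 mm farther back than shut.
Start: joints at [-1.462, 0.181, 1.607, -0, 1.354, -0.206], TCP at [178.051, -546.753, 231.288] pointing down, gripper open.
Joint ranges: [-2.99, 2.99], [-0.89, 2.07], [0.3, 2.58], [-1.14, 4.28], [0, 2.63], [-3.12, 3.12]. Speed limits (rad/s): [2.57, 2.57, 3.01, 3.14, 3.14, 3.14].

## Interface

Orientations are given as a rotation vector (axis times angle).
In Python, from plant import manip gives the robot as it stands. The module is installed in compiled form; this text tells all that it offers. Calls block until the motion is done:
- manip.move_pose(position, orientation): joint-space move of the TCP to a pose.
- manip.movel(position, rate=150, frame=None): straight line of the TCP; frame=None keeps the orientation; rate is the mean speed in mm/s.
- manip.goto_joints(angles): joint-space move.
- manip.command_gripper(opening, strength=None): opening from 0.0 (shut) to 1.0 (fully open); strength is the grip in N (None keeps the last); returns when the fingers have stopped.
- manip.dwell(seconds).
- manip.ik(position, orientation): joint angles nearest the present ones, or None.
- manip.camera(name): name is "side" or "top" or "wrist"; returns a dict with "img" (420x560x3 uint8, red, green, blue), "intrinsics" (3x3 intrinsics, pixels), "R" (3x3) and "t" (3): a world point X has camera coordinates R X + t; the wrist camera has in their place "hand_eye" (4x4, takes a point from camera to tool coordinates, whose origin is the TCP and whose axes are the flange's). Camera axes: x right, y down, z forward; pixel columns grow to the right and rows downward; lengths in mm; the calibration is good to about 2 mm. A picture is of the moment at which its call begins: read the wrist's pose just before it. There is no depth.
A pose or a line that the arm cannot do raises manip.IKError and nothing moves.
- manip.finish_job(): hands the job in; it is judged then, once.
Readings, each from a call of its own:
- manip.current_t(): time.
- manip.current_joint_pos(): joint angles.
- manip.current_joint_vel(): joint speeds.
- manip.current_tau(): joint torques, N m.
- manip.current_ee_pos(): TCP position.
- manip.current_tcp_rot(): TCP orientation.
- manip.current_contact_force(): force on the tool from outside, world axes, zero at the start.
- manip.current_ft_torque(): the same for the moment, N m.
- manip.current_finger_gap(): opening from 0.0 (shut) to 1.0 (fully open).
- manip.current_gripper_force(): force on a finger pad.
Only numpy, scipy, OpenCV 4.12 (cv2) and the standard library are available. Lean on these libraries where they do the work, as an engineer would, in place of code of your own. Each camera call takes 0.05 s, during which the arm holds its last target. There are 200 camera calls.

## Working session

There is one attempt and no reset: what is moved stays moved. The work goes in short steps, each a Python script; the robot and the scene stay as the last script left them, time stands still between calls to the robot, and variables do not carry over. Pictures are saved under pics/ and viewed, at most 10 in all, crops included, and the job is handed in when it is done.

```bash
mkdir -p pics; ls; python3 - <<'E'
from plant import manip
import cv2,numpy as np
for n in ("top","side"):
    c=manip.camera(n); cv2.imwrite(f"pics/{n}0.png",c["img"][:,:,::-1])
    print(n,c["intrinsics"],c["R"],c["t"])
print(manip.current_t(),manip.current_tcp_rot(),manip.current_ee_pos())
E
```

```text
pics
top [[390.69423183   0.         281.28620363]
 [  0.         390.69423183 208.51435478]
 [  0.           0.           1.        ]] [[ 0.00949366 -0.99942188 -0.03264627]
 [-0.99320023 -0.00563619 -0.11628211]
 [ 0.11603089  0.03352823 -0.99267955]] [   1.6756077   519.92954237 1048.30224179]
side [[538.2702872    0.         283.27847095]
 [  0.         538.2702872  207.32662825]
 [  0.           0.           1.        ]] [[-0.95837602 -0.28521883 -0.01286912]
 [-0.20759899  0.72708907 -0.65440366]
 [ 0.19600524 -0.62449316 -0.75603587]] [ 500.37647225  188.92237608 1567.19520026]
0.1 [-3.10126845e+00 -4.92185230e-01 -1.44134548e-04] [ 178.00671048 -546.25698225  230.50306167]
```

View pics/top0.png

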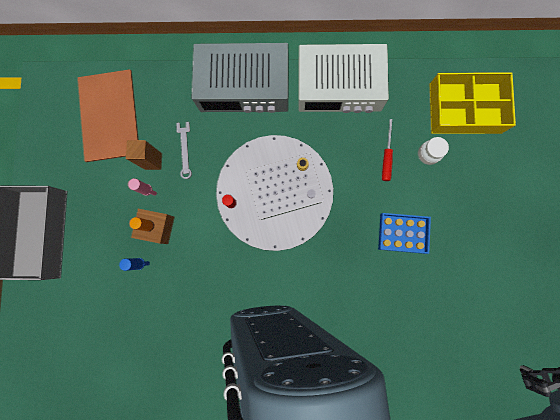

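View pics/side0.png

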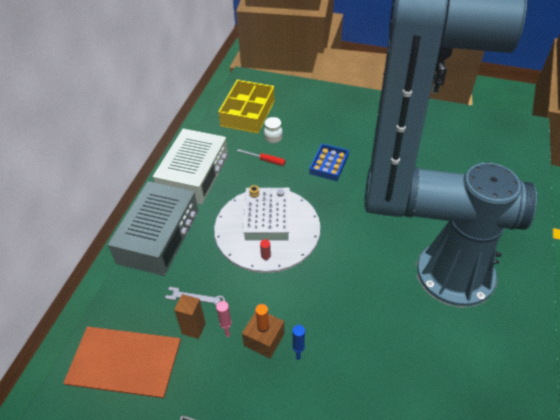

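Candidates for the probe in the top image are orange in the wooden stand (135,224), pink (135,185) and blue (130,264). I choose the orange one. In the top image the red post is at (229,201), the brass socket at (302,163), the steel decoy socket at (311,194) and the platter centre at about (275,192). In the side image the probe is at (262,318).

```bash
cat > h.py <<'E'
from plant import manip
import cv2,numpy as np
def ray(c,uv):
    R=np.array(c["R"]);C=-R.T@np.array(c["t"])
    return C,R.T@np.linalg.inv(c["intrinsics"])@[uv[0],uv[1],1.]
def plane(c,uv,z):
    C,d=ray(c,uv); return C+d*(z-C[2])/d[2]
def hsv(c): return cv2.cvtColor(c["img"],cv2.COLOR_RGB2HSV)
def blobs(m,amin=15):
    n,_,s,ce=cv2.connectedComponentsWithStats(m.astype(np.uint8))
    return sorted([(int(s[i,4]),*np.round(ce[i],1),*s[i,:4]) for i in range(1,n) if s[i,4]>=amin],reverse=True)
def proj(c,X):
    p=np.array(c["intrinsics"])@(np.array(c["R"])@np.array(X)+c["t"]); return p[:2]/p[2]
E
python3 - <<'E'
from h import *
cs={n:manip.camera(n) for n in("top","side")}
for n,c in cs.items():
    H=hsv(c);h,s,v=H[...,0].astype(int),H[...,1],H[...,2]
    print(n,"C",ray(c,(0,0))[0].round())
    for k,m in dict(orange=(h>8)&(h<17)&(s>225)&(v>140),red=((h<4)|(h>176))&(s>190)&(v>90),brass=(h>17)&(h<28)&(s>90)).items():
        print(k,[tuple(map(float,b)) for b in blobs(m)][:7])
c=cs["top"];H=hsv(c);m=((H[...,1]<40)&(H[...,2]>120)).astype(np.uint8)
cn=[q for q in cv2.findContours(m,cv2.RETR_EXTERNAL,cv2.CHAIN_APPROX_NONE)[0] if cv2.pointPolygonTest(q,(265,215),False)>0]
q=cv2.convexHull(max(cn,key=len)); e=cv2.fitEllipse(q);print(e)
P=np.array([plane(c,p[0],48)[:2] for p in q]);
A=np.c_[2*P,np.ones(len(P))];s=np.linalg.lstsq(A,(P**2).sum(1),rcond=None)[0];print("centre",s[:2],"r",np.sqrt(s[2]+s[:2]@s[:2]))
a=cv2.resize(c["img"][170:285,90:210],None,fx=4,fy=4,interpolation=2)
b=cv2.resize(cs["side"]["img"][270:370,180:320],None,fx=2.3,fy=2.3)
o=np.zeros((460,810,3),np.uint8);o[:a.shape[0],:480]=a;o[:b.shape[0],484:484+b.shape[1]]=b
cv2.imwrite("pics/crop.png",o[:,:800,::-1])
E
```

```text
top C [ 395.  -31. 1101.]
orange []
red [(262.0, 386.9, 164.9, 382.0, 149.0, 11.0, 32.0), (91.0, 227.3, 199.9, 222.0, 195.0, 12.0, 11.0)]
brass [(2518.0, 473.9, 101.9, 430.0, 73.0, 85.0, 61.0), (390.0, 461.1, 108.3, 441.0, 101.0, 34.0, 23.0), (231.0, 9.9, 83.0, 0.0, 77.0, 21.0, 12.0), (96.0, 135.1, 223.0, 130.0, 218.0, 11.0, 11.0), (89.0, 302.1, 164.3, 297.0, 158.0, 12.0, 13.0), (40.0, 419.4, 245.4, 416.0, 243.0, 8.0, 6.0), (39.0, 420.4, 223.5, 417.0, 221.0, 8.0, 6.0)]
side C [ 212.  984. 1315.]
orange []
red [(96.0, 272.4, 158.6, 261.0, 154.0, 23.0, 10.0)]
brass [(1733.0, 246.4, 106.5, 219.0, 81.0, 55.0, 51.0), (164.0, 283.6, 71.9, 249.0, 61.0, 86.0, 21.0), (95.0, 537.6, 104.3, 534.0, 95.0, 10.0, 20.0), (75.0, 253.8, 191.3, 250.0, 186.0, 9.0, 11.0), (71.0, 337.9, 162.3, 332.0, 153.0, 12.0, 20.0), (66.0, 556.1, 233.4, 553.0, 229.0, 7.0, 10.0), (62.0, 321.4, 157.9, 315.0, 149.0, 13.0, 20.0)]
((274.3277587890625, 192.419677734375), (115.25385284423828, 117.30562591552734), 78.92184448242188)
centre [564.75978885  25.31209753] r 159.75563364054264
```

View pics/crop.png

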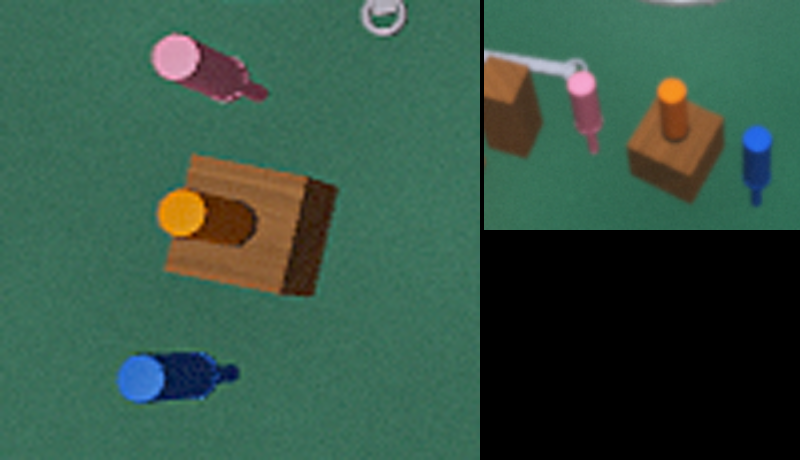

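The crop confirms the choice: the orange handle stands upright in the wooden stand, with its top at (135,223). The pink probe (134,184) and the blue one (125,264) stand loose on either side.

```bash
python3 - <<'E'
from h import *
T=manip.camera("top");S=manip.camera("side")
O=np.array([564.8,25.3])
for n,uv,z in [("probe",(135.1,223),160),("pink",(134,184.2),150),("blue",(125.2,264.5),150),("post",(227.3,199.9),125),("brass",(302.1,164.3),120),("wedge",(140,153),130)]:
    p=plane(T,uv,z);d=p[:2]-O;print(n,p.round(1),"r",np.hypot(*d).round(1),"ang",np.degrees(np.arctan2(d[1],d[0])).round(1),"sidepx",proj(S,p).round(1))
# side: top of orange, red post
H=hsv(S);h,s,v=[H[...,i].astype(int) for i in range(3)]
for k,(x0,x1,y0,y1),m in [("or",(250,275,300,330),(h>5)&(h<22)&(s>150)&(v>200)),("post",(255,275,235,262),((h<5)|(h>174))&(s>150)),("brass",(245,265,180,200),(h>15)&(h<30)&(s>90))]:
    print(k,[(b[0],b[1]+x0,b[2]+y0,b[5:]) for b in blobs(m[y0:y1,x0:x1],5)])
E
```

```text
probe [467.  358.7 160. ] r 347.4 ang 106.3 sidepx [262.1 309. ]
pink [565.1 370.8 150. ] r 345.5 ang 90.0 sidepx [223.2 305.5]
blue [366.  381.9 150. ] r 408.2 ang 119.1 sidepx [299.5 329.6]
post [530.  139.6 125. ] r 119.4 ang 106.9 sidepx [265.6 242.9]
brass [623.7 -49.6 120. ] r 95.3 ang -51.8 sidepx [255.3 189.1]
wedge [650.3 368.  130. ] r 353.2 ang 76.0 sidepx [192.9 300.5]
or [(92, np.float64(261.2), np.float64(309.3), (np.int32(12), np.int32(10)))]
post [(59, np.float64(264.7), np.float64(243.7), (np.int32(9), np.int32(8)))]
brass [(75, np.float64(253.7), np.float64(191.3), (np.int32(9), np.int32(11)))]
```

```bash
python3 - <<'E'
from h import *
t=manip.current_t; O=[np.pi,0,0]
print(manip.ik([467,358.7,270],O)); a=t()
manip.move_pose([467,358.7,270],O); print("move",t()-a,manip.current_ee_pos()); a=t()
manip.movel([467,358.7,106],150); print("down",t()-a,manip.current_contact_force())
manip.command_gripper(0.0,50); print(manip.current_finger_gap(),manip.current_gripper_force(),manip.current_ee_pos(),manip.current_contact_force())
a=t();manip.movel([467,358.7,240],120);print("up",t()-a,manip.current_finger_gap())
# timing test of short moves
for d in (20,30,-50):
    a=t();p=manip.current_ee_pos();manip.movel([467,p[1]+(-d),240],100);print(d,t()-a,manip.current_joint_vel().round(3) if hasattr(manip.current_joint_vel(),'round') else manip.current_joint_vel(), manip.current_ee_pos())
S=manip.camera("side");T=manip.camera("top")
o=np.hstack([S["img"][150:400,120:400],T["img"][100:350,60:340]])
cv2.imwrite("pics/grasp.png",o[:,:,::-1]);print(t(),manip.current_contact_force())
E
```

```text
[ 4.53574327e-01  1.81551410e-01  1.52731534e+00 -4.44089210e-16
  1.43272590e+00  2.02437065e+00]
move 3.3167 [467.4527396  358.08443644 269.92061415]
down 1.2416 [-0.00477803 -0.38044251 -0.15325666]
0.3377941341038613 49.16186571121216 [467.25940277 358.93390662 106.47159997] [-0.79929732  0.91348507  3.38582078]
up 1.2666000000000004 0.3402509403319538
20 0.34999999999999964 [ 0.013  0.006 -0.014  0.003 -0.002  0.004] [467.05959879 337.5702192  239.80603371]
30 0.45840000000000014 [ 0.013  0.007 -0.01   0.003  0.001  0.002] [467.1731796  307.25186026 240.21421428]
-50 0.6500000000000004 [-0.014 -0.01   0.008 -0.002  0.001 -0.001] [466.71525802 357.54202836 239.67323582]
8.2417 [ 0.26003492  0.32237228 -0.50483464]
```

View pics/grasp.png

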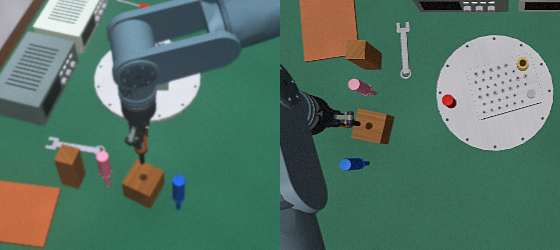

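The side view shows the probe gripped and hanging clear of the stand at crop (142,150). The gap is 0.34 × 85 ≈ 29 mm, which matches the 30 mm handle. Next I push the post clockwise with the shaft, lift and measure the speed.

```bash
cat > trk.py <<'E'
from h import *
import json
from scipy.optimize import least_squares
O=np.array([564.8,25.3])
def post():
    """(t, post angle rad, camera) from whichever view shows the red post, else None"""
    for n in ("top","side"):
        t=manip.current_t();c=manip.camera(n)
        H=hsv(c);h,s,v=[H[...,i].astype(int) for i in range(3)]
        for b in blobs(((h<5)|(h>174))&(s>150)&(v>80),45 if n=="side" else 60):
            d=plane(c,b[1:3],125)[:2]-O
            if abs(np.hypot(*d)-119)<7: return t,float(np.arctan2(d[1],d[0])),n
def model(p,t):
    """angle travelled (positive) with drag a + b w; p: th0,w0,log a,log b"""
    th,w,a,b=p[0],max(p[1],1e-6),np.exp(p[2]),np.exp(p[3])
    ts=np.log(1+b*w/a)/b; t=np.minimum(t,ts)
    return th+(w+a/b)/b*(1-np.exp(-b*t))-a*t/b
P0=[np.log(.0375),np.log(.075)]
def fit(D):
    """D: list of (t, angle); clockwise motion, so angle = -model"""
    t=np.array([d[0] for d in D]);y=-np.unwrap([d[1] for d in D]);t0=t[0]
    f=lambda p:np.r_[(model(p,t-t0)-y)/.015,(p[2]-P0[0])/.4,(p[3]-P0[1])/.4]
    w=(y[-1]-y[0])/max(t[-1]-t0,.05)
    p=least_squares(f,[y[0],max(w,.05),*P0]).x
    return lambda tt:-model(p,tt-t0),p
def port(ang): a=ang-np.radians(157);return O+98.5*np.array([np.cos(a),np.sin(a)])
E
python3 - <<'E'
from trk import *
print("rest",post())
manip.movel([504.2,134.6,240],200)
manip.movel([504.2,134.6,168.5],120)
print("pre",manip.current_t(),post(),manip.current_contact_force())
manip.movel([607.6,142.8,168.5],80)
print("post push",manip.current_t(),manip.current_contact_force(),manip.current_ee_pos())
D=[post()]
manip.movel([607.6,142.8,242],200)
D.append(post());D.append(post())
D=[d for d in D if d];print(D,manip.current_t(),manip.current_finger_gap())
json.dump(D,open("D.json","w"))
if len(D)>1: print(fit(D)[1])
E
```

```text
rest (8.2417, 1.8687239167369534, 'top')
pre 10.3083 (10.3583, 1.8536507817141523, 'side') [ 0.1371926   0.39119321 -1.57195727]
post push 11.8583 [-0.3985606  -0.14414701 -1.38278866] [607.23362743 142.86393345 168.50769469]
[(11.8583, 0.4193831954004324, 'top'), (12.425, -0.27575390228768853, 'top'), (12.475, -0.3351354031665595, 'top')] 12.525 0.34016687079777724
[-0.41938435  1.26362153 -3.28341982 -2.59028045]
```

```bash
python3 - <<'E'
from trk import *
D=json.load(open("D.json"));Z=242;k=0;log=[]
f,p=fit(D)
while manip.current_t()<40:
    now=manip.current_t()
    w=(f(now)-f(now+.1))/.1
    if k and (k%3==0 or w<.5):
        m=post()
        if m: D.append(m);f,p=fit(D)
        now=manip.current_t()
    k+=1
    cur=np.array(manip.current_ee_pos());tm=.2
    for _ in range(6):
        g=port(f(now+tm+.09)); d=np.hypot(*(g-cur[:2])); tm=max(.2,d/350)
    err=np.hypot(*(port(f(now))-cur[:2]))
    log.append((round(now,2),round(float(f(now)),2),round(float(w),2),round(float(err),1),len(D)))
    if d>1: manip.movel([*g,Z],max(d/tm,10))
    else: manip.dwell(.2)
    if w<.003 and k>20: break
print(log[::3],log[-1]);print(p,D[-3:],manip.current_ee_pos(),manip.current_finger_gap())
T=manip.camera("top");S=manip.camera("side")
cv2.imwrite("pics/fol.png",np.hstack([T["img"][80:330,120:400],S["img"][100:350,130:410]])[:,:,::-1])
json.dump(D,open("D.json","w"))
E
```

```text
[(12.53, -0.39, 1.17, 183.2, 3), (13.84, -1.78, 1.02, 6.4, 4), (14.94, -2.71, 0.82, 5.6, 5), (16.09, -3.58, 0.64, 15.5, 6), (17.24, -4.27, 0.56, 7.8, 7), (18.39, -4.81, 0.43, 4.7, 9), (19.59, -5.28, 0.34, 3.9, 12), (20.78, -5.64, 0.26, 2.8, 15), (21.98, -5.91, 0.19, 1.9, 18), (23.18, -6.09, 0.12, 1.0, 21), (24.38, -6.18, 0.06, 0.2, 24), (25.24, -6.2, 0.01, 0.4, 27)] (25.49, -6.2, 0.0, 0.3, 28)
[-0.40886663  1.2518125  -3.15970742 -2.28176292] [(24.9417, 0.09683562130220354, 'top'), (25.1917, 0.09441998867528917, 'top'), (25.4417, 0.09237605367243217, 'top')] [477.96277    -21.17076237 242.00916741] 0.3374500999366591
```

View pics/fol.png

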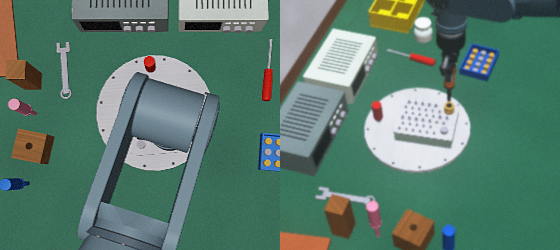

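The probe tip is over the brass socket, at about (449,108) in the composite, and the platter is almost at rest. I now check that it has stopped and that the tip is centred.

```bash
python3 - <<'E'
from trk import *
manip.dwell(1.5);a=post();manip.dwell(2);b=post();print(a,b)
S=manip.camera("side");e=np.array(manip.current_ee_pos())
H=hsv(S);h,s,v=[H[...,i].astype(int) for i in range(3)]
print("port est",port(b[1]),"ee",e,manip.current_tcp_rot(),"px port",proj(S,[*port(b[1]),120]),"px tip",proj(S,[*e[:2],e[2]-96.5]))
for q in blobs((h>15)&(h<30)&(s>90),20):
    if 280<q[1]<320 and 180<q[2]<240: print(q,plane(S,q[1:3],115))
u,w=proj(S,[*e[:2],130]).astype(int)
cv2.imwrite("pics/fin.png",cv2.resize(S["img"][w-35:w+25,u-40:u+40],None,fx=8,fy=8,interpolation=2)[:,:,::-1]);print(u-40,w-35)
E
```

```text
(27.2917, 0.09460629020806423, 'top') (29.3417, 0.09441998867528917, 'top')
port est [478.16268468 -21.56390502] ee [477.96132609 -21.19123334 242.00534019] [-3.14158936e+00  7.33074734e-06 -5.74082413e-05] px port [299.15914142 205.77977722] px tip [299.27456294 200.12411298]
(78, np.float64(298.8), np.float64(208.0), np.int32(295), np.int32(202), np.int32(9), np.int32(12)) [477.98331445 -17.12958748 115.        ]
259 168
```

View pics/fin.png

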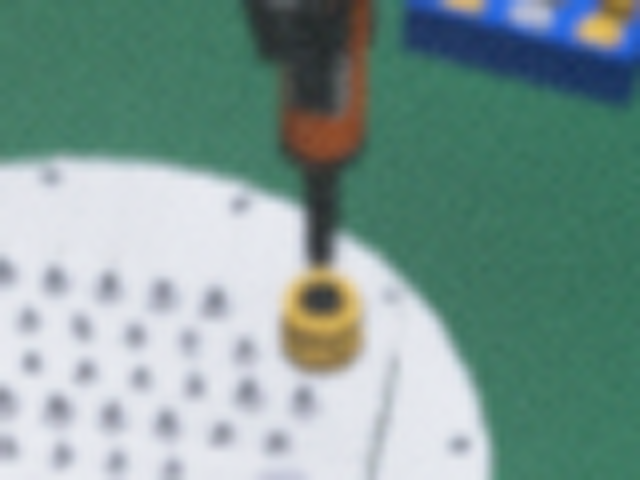

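The crop shows the tip end at (320,265) and the centre of the socket face at (321,297). Both agree with the computed pixels, so the tip is centred about 25 mm above the socket, and the platter is at rest.

```bash
python3 -c "
from plant import manip
print(manip.finish_job(),manip.current_t())"
```

```text
the job is handed in; nothing more can be done
the job is handed in; nothing more can be done
```

The job is handed in: I took the orange probe and pushed the turntable clockwise to about 1.2 rad/s, roughly one turn in 5 s. The probe then followed the brass socket for over 8 s, within tolerance by my estimates, and ended about 25 mm above it with the platter at rest; the result of the judging was not shown.

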